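# Slide the tall bottle home into the empty bay

## Robot

A 7-joint arm with a two-finger parallel gripper is mounted at the origin on the work surface. World frame = base frame: x ahead of the robot, y to its left, z up, the work surface at z = 0. Lengths are in m, angles in rad, forces in N, time in s.
With the tool pointing down it reaches from about 0.425 to 0.8 m from the base axis. Payload 8.3 kg.
Tool frame: the origin (TCP) lies between the finger pads; the fingertips stand ahead of it and the grasp point (between the pads) lies 5 mm behind it (env.nose_length is the z of the fingertips in the tool frame, in m); z points along the fingers, y is the line along which they close (so a half turn about z gives the same grasp; the last joint's range is limited). The gripper opens to 85 mm and grips with 20 to 120 N. Pads are 22 mm wide; open, the fingers measure 114 mm over their backs; the gripper's body (76 mm by 85 mm) begins 54 mm behind the grasp point. The pads swing forward as they close: fully open they stand 13 mm farther back than shut.
Start: joints at [1.061, 0.383, 0.016, 1.37, -0.006, 1.388, -0.046], TCP at [0.27, -0.564, 0.245] pointing down, gripper open.
Joint ranges: [-2.95, 2.95], [-0.25, 2.06], [-1.52, 1.56], [0.18, 2.33], [-1.44, 4.58], [0.02, 2.06], [-3.01, 3.01]. Speed limits (rad/s): [2.39, 2.39, 3.01, 3.01, 3.14, 3.14, 3.14].

## Interface

Orientations are given as a unit quaternion [x, y, z, w].
In Python, from cell import readout, cams, workorder, env gives the robot as it stands. The module is installed in compiled form; this text tells all that it offers.
- The arm moves only by the shell command python3 -m inch 'ROWS' [FORCE]. ROWS is JSON, a list of rows, each an object with "travel": the shift along the tool's x, y, z in mm, a list of three; "twist": the turn, a rotation vector about the tool's x, y, z in rad, a list of three; "jaw": the opening, from -1 (shut) to 1 (fully open), so that 0 is half open. A call has 1 to 10 rows; each row shifts and turns the commanded pose from where the row before left it, along the tool's axes as they then stand; what a row does not reach is not made up. A row lasts 1/10 s, in which the tool goes at most 50 mm and 8.59 degrees, less where a joint would pass 70% of its speed; a pose out of reach is approached as far as the arm can. A call with a gripper value outside its range is refused whole. The fingers move at their own pace and stop on an object; FORCE is the grip in N (left out, the last holds). Time passes only in rows, so rows that do not move let the fingers close. It gives the time, the measured TCP pose, the force, the opening and the grip force at its end, in the units of the state.
- readout.get_state(): the state, without advancing time (a new reading comes with each control period).
- cams.grab_frame(name): name is "scene" or "side" or "wrist"; returns a dict with "frame" (480x640x3 uint8, red, green, blue), "range_z" (480x640 float32, m along the optical axis (not along the pixel's ray), 0 where there is no reading), "vertical_fov" (degrees; the focal length in pixels is half the picture's height over the tangent of half this angle, whatever the lens; pixels are square), "cx", "cy" (the principal point, pixels), "pose" (4x4, takes a point from camera to world coordinates). Camera axes: x right, y down, z forward; pixel columns grow to the right and rows downward; lengths in m; the calibration is good to about 2 mm. The wrist camera is an equidistant fisheye: a pixel r from the principal point sees the ray r / f radians off the axis. A picture is of the moment at which its call begins.
- workorder.job_done(): hands the job in; it is judged then, once.
The state is a dict: "time_s": time; "q": joint angles; "dq": joint speeds; "joint_torque": joint torques, N m; "eef_pos": TCP position; "eef_rot": TCP orientation; "force": force on the tool from outside, world axes, zero at the start; "wrist_torque": the same for the moment, N m; "grip_width": finger opening in m; "gripper_force": force on a finger pad.
Only numpy, scipy, OpenCV 4.12 (cv2) and the standard library are available. Lean on these libraries where they do the work, as an engineer would, in place of code of your own. Each camera call takes 0.05 s, during which the arm holds its last target. There are 200 camera calls.

## Task

Put the tall amber bottle away: push it across the bench into the empty bay of the low wooden stall until it gently meets the back board. Push low on its body at a calm pace so that it slides upright, without tipping, gripping or lifting it or pressing it hard against the board, and leave everything else where it stands.

Things in the scene. Friction and masses are not known exactly. Their poses are not given: they have to be found in the camera images.
- bottle: The tall amber glass bottle with a paper label and black cap, standing loose on the bench, about 0.3 to 0.6 kg. Straight round body 62 mm in diameter up to 150 mm high, then a shoulder to a 25 mm neck; 246 mm high in all. Origin: centre of its underside; z up its axis. Pushed higher than about 40 mm above the bench it may tip. Sliding it takes 1 to 4 N.
- stall: Low plywood stall fixed to the bench, opening to the robot's right: back board and four partitions, 12 mm thick, 45 mm high, form three bays 92 mm wide, 70 mm deep, open in front and above, no floor. Origin: on the bench, centre of the middle bay. Its x (about world +y) points into the bays: open front at -35 mm, back board's inner face at +35 mm; bay centre lines at y = -104, 0, +104 mm.
- mark: Dark ring mark, 62 mm in diameter, flat on the bench (nothing to bump into) on the centre line of the empty bay. Origin: its centre, 4 mm further in than the bay's centre, which is where the bottle's centre comes when it touches the back board; axes parallel to the stall's.
- jar: Short glass jar with steel lid, 62 mm in diameter, 85 mm high, standing loose in one of the bays; to be left alone. Origin: centre of its underside.
- tin: Grey steel tin, 60 mm in diameter, 115 mm high, standing loose in another bay; to be left alone. Origin: centre of its underside.
- screwdriver: Screwdriver with black handle lying on the bench at the robot's right, about 200 mm long along its x (handle towards -x); to be left alone.
- cup: Open steel cup, 72 mm in diameter, 75 mm high, standing loose on the bench behind the stall's back board; to be left alone. Origin: centre of its underside.
Not all that is in view belongs to the job. What is shaped like the bottle but green or turquoise is not meant.

How it is judged:
By the outcome, as a careful person would: the job done as asked, in the order asked, and still so for the second after the job is handed in, with the robot touching nothing.
It also fails if it takes over 48 s, if anything falls off the work surface, if the arm or the gripper's body presses on something with over 40 N, if the wrist force passes 120 N, or if a joint passes its speed limit or range.

## Working session

There is one attempt and no reset: what is moved stays moved. The work goes in short steps, Python scripts to look and compute and a shell command to move; the robot and the scene stay as the last step left them, time stands still between calls to the robot, and variables do not carry over. Pictures are saved under pics/ and viewed, at most 10 in all, crops included, and the job is handed in when it is done.

```bash
mkdir -p pics; cat > h.py <<'E'
import numpy as np,cv2
from cell import readout,cams,workorder,env
def grab(n,png=None):
    d=cams.grab_frame(n)
    if png: cv2.imwrite('pics/'+png,d['frame'][:,:,::-1])
    return d
def cloud(d):
    f=240/np.tan(np.radians(d['vertical_fov'])/2)
    v,u=np.mgrid[:480,:640]; z=d['range_z']
    p=np.stack([(u-d['cx'])/f*z,(v-d['cy'])/f*z,z],-1)
    return p@d['pose'][:3,:3].T+d['pose'][:3,3]
E
python3 - <<'E'
from h import *
for n in('scene','side'):
    d=grab(n,n+'1.png'); np.savez('pics/'+n+'.npz',**d); print(n,d['vertical_fov'],d['cx'],d['cy'],d['pose'].round(3).tolist())
s=readout.get_state();print(s,env.nose_length)
E
```

```text
scene 44.88741021560685 317.028971723835 239.38248693469168 [[-0.816, 0.486, -0.312, 0.955], [0.578, 0.694, -0.43, 0.549], [0.007, -0.531, -0.847, 1.11], [0.0, 0.0, 0.0, 1.0]]
side 51.33430977248017 318.81262156353904 246.35711360669114 [[-0.767, -0.335, 0.547, -0.04], [-0.641, 0.401, -0.654, 0.736], [-0.001, -0.853, -0.523, 0.644], [0.0, 0.0, 0.0, 1.0]]
{'time_s': 0.1, 'q': array([ 1.0610755 ,  0.3841782 ,  0.01636972,  1.37104282, -0.00630707,
        1.38819559, -0.0465057 ]), 'dq': array([ 9.91065284e-05, -1.10248337e-04,  4.70432182e-04, -3.44665280e-03,
       -1.46707912e-03, -1.45081050e-04, -7.72154504e-04]), 'joint_torque': array([ 3.77350749e-03, -6.29127002e+01,  8.47717859e-01, -3.72756386e+01,
        1.67106389e-02,  1.04631533e-02,  7.65046684e-05]), 'eef_pos': array([ 0.26991849, -0.563238  ,  0.24436659]), 'eef_rot': array([ 9.75140337e-01,  2.21586407e-01, -2.05168680e-04, -8.63504082e-04]), 'force': array([-0.0057951 ,  0.88912428, -0.35698781]), 'wrist_torque': array([-0.0016494 , -0.02119374,  0.0197113 ]), 'gripper_force': 0.0, 'grip_width': 0.08564510815894082} 0.014
```

View pics/scene1.png

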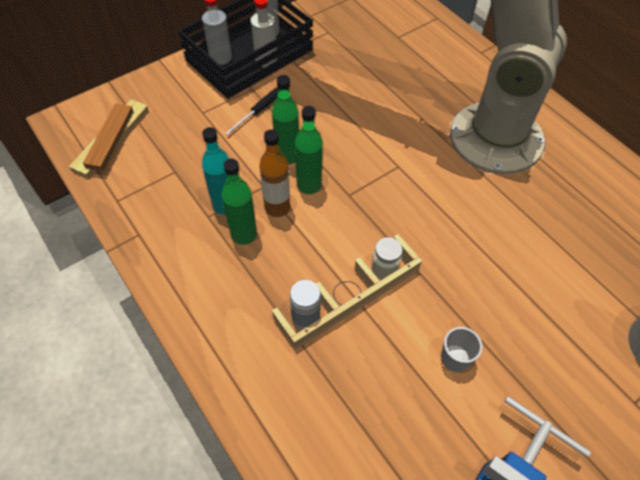

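View pics/side1.png

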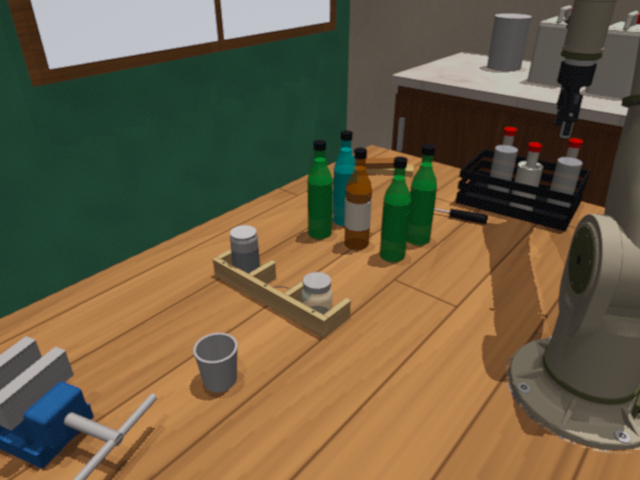

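The scene image shows the amber bottle at (275,180), with green bottles at (285,130), (308,155) and (240,210) and a teal one at (215,175). The mark ring is at (347,292) in the middle bay, between the jar and the tin.

```bash
cat > meas.py <<'E'
from h import *
from scipy.optimize import least_squares
P=[];C=[]
for n in('scene','side'):
    d=dict(np.load('pics/'+n+'.npz')); P.append(cloud(d)); C.append(cv2.cvtColor(d['frame'],cv2.COLOR_RGB2HSV))
def fit(pts,r):
    return least_squares(lambda c:np.hypot(*(pts-c).T)-r,pts.mean(0),loss='soft_l1',f_scale=.002).x
def comps(lo,hi,zlo,zhi,r,name):
    for k in (0,1):
        h=C[k];p=P[k]
        m=cv2.inRange(h,np.array(lo),np.array(hi))>0
        m&=(p[...,2]>zlo)&(p[...,2]<zhi)&(p[...,0]>.2)&(p[...,0]<1.1)
        n,l,st,ce=cv2.connectedComponentsWithStats(m.astype(np.uint8))
        for i in range(1,n):
            if st[i,4]>60:
                q=p[l==i][:,:2]; c=q.mean(0)
                cam=dict(np.load('pics/%s.npz'%('scene','side')[k]))['pose'][:2,3]
                v=c-cam; c0=c+v/np.linalg.norm(v)*r*.7
                x=least_squares(lambda c:np.hypot(*(q-c).T)-r,c0,loss='soft_l1',f_scale=.002).x
                print(name,k,ce[i].round(),st[i,4],x.round(4))
comps([60,100,20],[80,255,255],.02,.14,.031,'green')
comps([81,100,20],[100,255,255],.02,.14,.031,'teal')
comps([3,200,20],[14,255,150],.03,.14,.031,'amber')
comps([0,0,0],[180,80,255],.06,.14,.031,'greyhigh')
comps([0,0,0],[180,255,60],.005,.05,.01,'dark')
# stall points
p=P[0]
u=[(415,262),(295,338),(275,312),(400,240),(357,262),(320,287)]
for a,b in u: print((a,b),p[b,a].round(3))
# ring: dark px on bench near ring
z=p[...,2];g=C[0][...,2]
m=(abs(z)<.004); w=np.zeros_like(m); w[275:312,328:366]=1
m&=w.astype(bool); print(np.percentile(g[m],[2,10,50]))
r=m&(g<np.median(g[m])*.8); print(r.sum(),fit(p[r][:,:2],.030), p[r][:,:2].min(0),p[r][:,:2].max(0))
# back board top edge line
m=(z>.038)&(z<.052)&(C[0][...,0]>15)&(C[0][...,0]<35); w[:]=0;w[230:350,270:425]=1;m&=w.astype(bool)
q=p[m][:,:2]; rect=cv2.minAreaRect(q.astype(np.float32)); print(m.sum(),rect,cv2.boxPoints(rect))
E
python3 meas.py
```

```text
green 0 [299. 157.] 1358 [ 0.481  -0.1666]
green 0 [241. 222.] 805 [ 0.6735 -0.1214]
green 1 [320. 209.] 972 [ 0.6754 -0.1195]
green 1 [407. 223.] 2131 [ 0.4578 -0.1777]
teal 0 [216. 191.] 414 [ 0.6671 -0.2154]
teal 1 [339. 197.] 489 [ 0.6687 -0.2136]
greyhigh 0 [241.  37.] 3564 [ 0.385  -0.5896]
greyhigh 0 [275. 191.] 495 [ 0.5708 -0.1403]
greyhigh 0 [388. 252.] 645 [0.4644 0.1275]
greyhigh 0 [305. 300.] 999 [0.6756 0.1276]
greyhigh 0 [463. 344.] 459 [0.4843 0.3744]
greyhigh 0 [543. 434.] 1084 [0.4818 0.5952]
greyhigh 0 [502. 471.] 611 [0.5784 0.5687]
greyhigh 1 [528. 176.] 3516 [ 0.3296 -0.5845]
greyhigh 1 [357. 215.] 646 [ 0.5724 -0.1385]
greyhigh 1 [244. 243.] 865 [0.6804 0.1301]
greyhigh 1 [316. 285.] 645 [0.475 0.13 ]
greyhigh 1 [215. 350.] 746 [0.4836 0.3769]
greyhigh 1 [ 28. 378.] 3975 [0.6117 0.6129]
greyhigh 1 [103. 433.] 1583 [0.4895 0.5666]
dark 0 [49. 19.] 1554 [ 0.7581 -1.0503]
dark 0 [240.  40.] 747 [ 0.341  -0.6828]
dark 0 [283.  27.] 170 [ 0.2172 -0.6499]
dark 0 [249.  70.] 1452 [ 0.3982 -0.5308]
dark 0 [204.  46.] 81 [ 0.4455 -0.7105]
dark 0 [266. 101.] 249 [ 0.4204
[... 205 characters left out ...]
-0.6457]
dark 1 [512. 208.] 1545 [ 0.3341 -0.5279]
dark 1 [469. 216.] 301 [ 0.4084 -0.4231]
dark 1 [328. 228.] 65 [ 0.6535 -0.1194]
dark 1 [ 87. 413.] 72 [0.5638 0.5674]
dark 1 [ 55. 446.] 404 [0.5475 0.6249]
(415, 262) [0.426 0.174 0.045]
(295, 338) [0.731 0.171 0.048]
(275, 312) [0.732 0.101 0.045]
(400, 240) [0.418 0.114 0.046]
(357, 262) [0.527 0.104 0.046]
(320, 287) [0.625 0.106 0.043]
[118.  156.9 214. ]
157 [0.57150806 0.14069699] [0.5260481  0.08490026] [0.60349391 0.18779995]
1893 ((0.5726279020309448, 0.13796387612819672), (0.0847954973578453, 0.3265111744403839), 88.9438705444336) [[0.40861857 0.09858244]
 [0.7350743  0.09256422]
 [0.73663723 0.1773453 ]
 [0.41018152 0.18336353]]
```

```bash
cat > m2.py <<'E'
from meas import *
print('----')
for k in(0,1):
    p=P[k]; m=(p[...,2]>.2)&(p[...,2]<.27)&(abs(p[...,0]-.56)<.2)&(abs(p[...,1]+.16)<.15)
    n,l,st,ce=cv2.connectedComponentsWithStats(m.astype(np.uint8))
    for i in range(1,n):
        if st[i,4]>15:
            q=p[l==i]; print(k,ce[i].round(),np.median(q,0).round(3),q[:,2].max().round(3))
p=P[0]
for a in[(250,112),(230,131),(237,125),(275,95)]: print(a,p[a[1],a[0]].round(3))
p=P[1]
for v in range(0,140,12):
    row=p[v,520:640]; ok=(row[:,2]>.1)&(row[:,1]>-.8)&(row[:,1]<-.2)
    if ok.any(): print(v,ok.sum(),row[ok].min(0).round(3),row[ok].max(0).round(3))
E
python3 m2.py|sed -n '/----/,$p'
```

```text
----
0 [284.  87.] [ 0.469 -0.248  0.238] 0.251
0 [309. 118.] [ 0.478 -0.144  0.238] 0.251
0 [211. 139.] [ 0.67  -0.207  0.239] 0.251
0 [272. 142.] [ 0.575 -0.133  0.238] 0.251
0 [232. 171.] [ 0.677 -0.114  0.241] 0.251
1 [345. 141.] [ 0.662 -0.205  0.229] 0.248
1 [319. 151.] [ 0.669 -0.111  0.229] 0.248
1 [427. 155.] [ 0.461 -0.245  0.229] 0.248
1 [360. 159.] [ 0.566 -0.13   0.229] 0.248
1 [399. 168.] [ 0.469 -0.14   0.23 ] 0.247
(250, 112) [ 0.466 -0.43   0.005]
(230, 131) [ 0.547 -0.392  0.018]
(237, 125) [ 0.522 -0.399  0.018]
(275, 95) [ 0.388 -0.429  0.023]
0 44 [ 0.228 -0.565  0.533] [ 0.309 -0.516  0.538]
12 42 [ 0.23  -0.559  0.509] [ 0.31  -0.517  0.515]
24 43 [ 0.231 -0.568  0.483] [ 0.315 -0.518  0.492]
36 39 [ 0.231 -0.559  0.461] [ 0.306 -0.52   0.468]
48 42 [ 0.23  -0.568  0.435] [ 0.308 -0.516  0.444]
60 31 [ 0.237 -0.55   0.409] [ 0.3   -0.524  0.419]
72 36 [ 0.232 -0.558  0.383] [ 0.303 -0.523  0.392]
84 30 [ 0.234 -0.556  0.359] [ 0.292 -0.519  0.367]
96 25 [ 0.234 -0.624  0.309] [ 0.313 -0.495  0.347]
108 23 [ 0.231 -0.601  0.287] [ 0.302 -0.49   0.321]
120 22 [ 0.23  -0.603  0.257] [ 0.3   -0.49   0.294]
132 11 [ 0.241 -0.521  0.256] [ 0.261 -0.504  0.261]
```

Targets:
- Bottle at (0.5715, -0.139), mark at about (0.5725, 0.136), so the push runs nearly along +y.
- I'll use a half-closed cradle with tool y along world x. The tool tilts about 35° so the fingertips lead.

First I raise the tool and yaw it.

```bash
python3 -m inch '[{"travel":[0,0,-7],"twist":[0,0,-0.14],"jaw":-0.3},{"travel":[0,0,-7],"twist":[0,0,-0.14],"jaw":-0.3},{"travel":[0,0,-7],"twist":[0,0,-0.14],"jaw":-0.3},{"travel":[0,0,-7],"twist":[0,0,-0.14],"jaw":-0.3},{"travel":[0,0,-7],"twist":[0,0,-0.14],"jaw":-0.3},{"travel":[0,0,-7],"twist":[0,0,-0.14],"jaw":-0.3},{"travel":[0,0,-7],"twist":[0,0,-0.14],"jaw":-0.3},{"travel":[0,0,-7],"twist":[0,0,-0.145],"jaw":-0.3},{"travel":[0,0,0],"twist":[0,0,0],"jaw":-0.3}]'
cat > st.py <<'E'
from h import *
from scipy.spatial.transform import Rotation as R
s=readout.get_state(); r=R.from_quat(s['eef_rot']).as_matrix()
print(s['time_s'],s['eef_pos'].round(4),s['force'].round(2),s['grip_width'].round(4)); print(r.round(3)); print(s['q'].round(2))
E
python3 st.py
```

```text
time_s: 1.0
eef_pos: [0.2701, -0.5639, 0.3019]
eef_rot: [0.706, 0.708, -0.0, 0.0]
force: [0.7, 0.5, -0.4]
grip_width: 0.0297
gripper_force: 0.0Traceback (most recent call last):
  File "st.py", line 4, in <module>
    print(s['time_s'],s['eef_pos'].round(4),s['force'].round(2),s['grip_width'].round(4)); print(r.round(3)); print(s['q'].round(2))
                                                                ^^^^^^^^^^^^^^^^^^^^^
AttributeError: 'float' object has no attribute 'round'
```

```bash
sed -i "s/s\['grip_width'\].round(4)/s['grip_width']/" st.py; python3 -m inch '[{"travel":[31,30,0],"twist":[0,0,0],"jaw":-0.3},{"travel":[31,30,0],"twist":[0,0,0],"jaw":-0.3},{"travel":[31,30,0],"twist":[0,0,0],"jaw":-0.3},{"travel":[31,30,0],"twist":[0,0,0],"jaw":-0.3},{"travel":[31,30,0],"twist":[0,0,0],"jaw":-0.3},{"travel":[31,30,0],"twist":[0,0,0],"jaw":-0.3},{"travel":[31,30,0],"twist":[0,0,0],"jaw":-0.3},{"travel":[31,30,0],"twist":[0,0,0],"jaw":-0.3},{"travel":[31,30,0],"twist":[0,0,0],"jaw":-0.3},{"travel":[31,30,0],"twist":[0,0,0],"jaw":-0.3}]'
python3 -m inch '[{"travel":[0,0,0],"twist":[0,0.12,0],"jaw":-0.3},{"travel":[0,0,0],"twist":[0,0.12,0],"jaw":-0.3},{"travel":[0,0,0],"twist":[0,0.12,0],"jaw":-0.3},{"travel":[0,0,0],"twist":[0,0.12,0],"jaw":-0.3},{"travel":[0,0,0],"twist":[0,0.13,0],"jaw":-0.3},{"travel":[0,0,0],"twist":[0,0,0],"jaw":-0.3},{"travel":[0,0,0],"twist":[0,0,0],"jaw":-0.3}]'
python3 - <<'E'
import st
st.grab('side','side2.png')
E
```

```text
time_s: 2.0
eef_pos: [0.5705, -0.2519, 0.3006]
eef_rot: [0.709, 0.706, -0.0, -0.0]
force: [1.2, -0.6, 0.2]
grip_width: 0.03
gripper_force: 0.0
time_s: 2.7
eef_pos: [0.5697, -0.2538, 0.2998]
eef_rot: [0.676, 0.674, 0.211, -0.213]
force: [0.5, 0.3, 0.5]
grip_width: 0.03
gripper_force: 0.0
2.7 [ 0.5697 -0.2538  0.2998] [0.48 0.31 0.53] 0.030023942384417055
[[ 0.003  1.    -0.001]
 [ 0.82  -0.002  0.572]
 [ 0.572 -0.003 -0.82 ]]
[ 0.84  0.66 -0.41  1.01 -0.29  1.8   0.44]
```

View pics/side2.png

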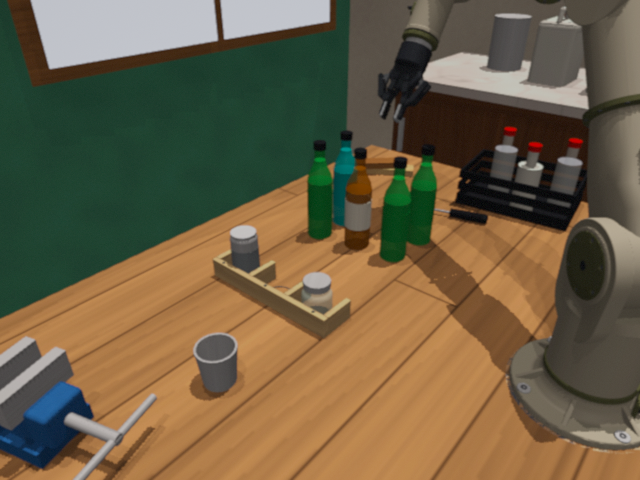

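The tool is tilted and clear above the gap at around (405,100) px, with the arm well above the bottles. Next is a straight vertical descent.

```bash
python3 -m inch '[{"travel":[-14,0.2,20],"twist":[0,0,0],"jaw":-0.3},{"travel":[-14,0.2,20],"twist":[0,0,0],"jaw":-0.3},{"travel":[-14,0.2,20],"twist":[0,0,0],"jaw":-0.3},{"travel":[-14,0.2,20],"twist":[0,0,0],"jaw":-0.3},{"travel":[-14,0.2,20],"twist":[0,0,0],"jaw":-0.3},{"travel":[-14,0.2,20],"twist":[0,0,0],"jaw":-0.3},{"travel":[-14,0.2,20],"twist":[0,0,0],"jaw":-0.3},{"travel":[-14,0.2,20],"twist":[0,0,0],"jaw":-0.3},{"travel":[-14,0.2,20],"twist":[0,0,0],"jaw":-0.3},{"travel":[0,0,0],"twist":[0,0,0],"jaw":-0.3}]'
python3 - <<'E'
import st
st.grab('side','side3.png')
E
```

```text
time_s: 3.75
eef_pos: [0.5708, -0.2511, 0.0799]
eef_rot: [0.674, 0.675, 0.211, -0.214]
force: [-0.8, 0.4, -0.3]
grip_width: 0.0299
gripper_force: 0.0
3.75 [ 0.5708 -0.2511  0.0799] [-0.75  0.41 -0.26] 0.029918947043865413
[[-0.001  1.    -0.005]
 [ 0.82   0.004  0.572]
 [ 0.573 -0.003 -0.82 ]]
[ 0.85  0.81 -0.39  1.27 -0.24  1.44  0.6 ]
```

View pics/side3.png

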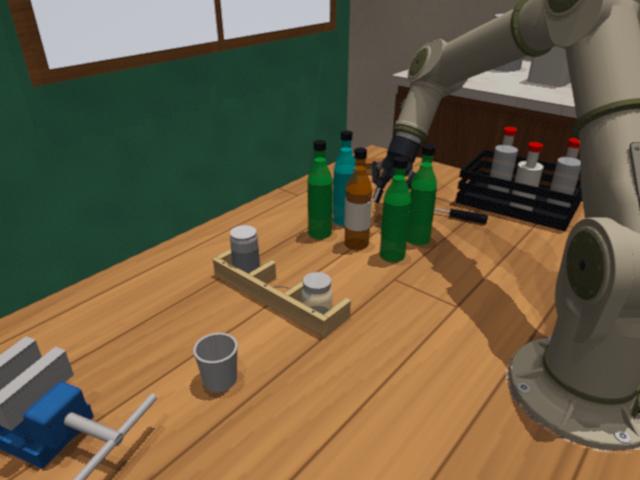

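The arm clears the bottles, with the gripper between them at about (390,180). I'll go down to pushing height and advance to just short of contact.

```bash
python3 -m inch '[{"travel":[-7.7,0,11],"twist":[0,0,0],"jaw":-0.3},{"travel":[-7.7,0,11],"twist":[0,0,0],"jaw":-0.3},{"travel":[-7.7,0,11],"twist":[0,0,0],"jaw":-0.3},{"travel":[-7.7,0,11],"twist":[0,0,0],"jaw":-0.3},{"travel":[8.2,0,5.7],"twist":[0,0,0],"jaw":-0.3},{"travel":[8.2,0,5.7],"twist":[0,0,0],"jaw":-0.3},{"travel":[8.2,0,5.7],"twist":[0,0,0],"jaw":-0.3},{"travel":[8.2,0,5.7],"twist":[0,0,0],"jaw":-0.3},{"travel":[8.2,0,5.7],"twist":[0,0,0],"jaw":-0.3},{"travel":[0,0,0],"twist":[0,0,0],"jaw":-0.3}]'
python3 - <<'E'
import st
st.grab('wrist','w1.png')
E
```

```text
time_s: 4.8
eef_pos: [0.5719, -0.2011, 0.0288]
eef_rot: [0.673, 0.676, 0.213, -0.213]
force: [0.5, 0.4, -0.7]
grip_width: 0.03
gripper_force: 0.0
4.8 [ 0.5719 -0.2011  0.0288] [ 0.49  0.36 -0.69] 0.030048935028651094
[[-0.003  1.    -0.002]
 [ 0.819  0.004  0.574]
 [ 0.574  0.001 -0.819]]
[ 0.82  0.82 -0.41  1.39 -0.25  1.29  0.6 ]
```

View pics/w1.png

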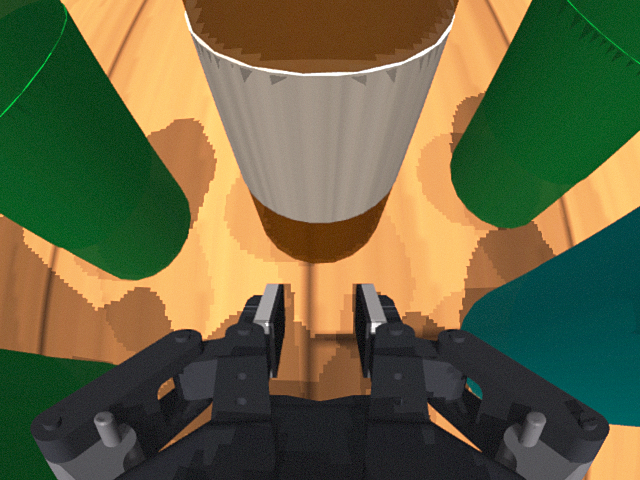

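The wrist view shows the bottle at column 320, centred between the fingertips (272 and 370 px). I'll check how far the linkages reach sideways toward the neighbouring bottles.

```bash
cat > wr.py <<'E'
from h import *
def wcloud(d):
    f=240/np.tan(np.radians(d['vertical_fov'])/2); v,u=np.mgrid[:480,:640]
    x=u-d['cx'];y=v-d['cy'];r=np.hypot(x,y)+1e-9;t=r/f;z=d['range_z']
    k=np.tan(t)*z/r
    return np.stack([x*k,y*k,z],-1)@d['pose'][:3,:3].T+d['pose'][:3,3]
E
python3 - <<'E'
from wr import *
d=grab('wrist');p=wcloud(d)
for u,v in [(40,430),(48,440),(600,430),(590,435),(265,320),(282,290),(360,290),(320,210),(320,250),(180,240),(465,190),(500,220),(480,310),(165,200),(475,300),(500,350),(30,370)]: print((u,v),p[v,u].round(3))
E
```

```text
(40, 430) [ 0.512 -0.242  0.105]
(48, 440) [ 0.515 -0.243  0.106]
(600, 430) [ 0.635 -0.242  0.104]
(590, 435) [ 0.631 -0.242  0.105]
(265, 320) [ 0.555 -0.207  0.053]
(282, 290) [ 0.557 -0.192  0.026]
(360, 290) [ 0.588 -0.193  0.033]
(320, 210) [ 0.573 -0.172  0.062]
(320, 250) [ 0.573 -0.172  0.019]
(180, 240) [ 0.503 -0.163  0.006]
(465, 190) [ 0.648 -0.137  0.01 ]
(500, 220) [ 0.668 -0.152  0.006]
(480, 310) [ 0.642 -0.201  0.022]
(165, 200) [ 0.505 -0.155  0.035]
(475, 300) [ 0.648 -0.193  0.004]
(500, 350) [ 0.637 -0.22   0.048]
(30, 370) [ 0.485 -0.231  0.081]
```

The linkages reach ±62 mm, which leaves only 2 mm to the teal bottle. I'll close the jaw more and measure again.

```bash
python3 -m inch '[{"travel":[0,0,0],"twist":[0,0,0],"jaw":-0.7},{"travel":[0,0,0],"twist":[0,0,0],"jaw":-0.7},{"travel":[0,0,0],"twist":[0,0,0],"jaw":-0.7},{"travel":[0,0,0],"twist":[0,0,0],"jaw":-0.7}]'
python3 - <<'E'
from wr import *
d=grab('wrist','w2.png');p=wcloud(d)
v=d['frame'].max(-1)<110
hand=(p[...,2]>.06)&(p[...,1]<-.215)&(d['range_z']>0)&(d['range_z']<.2)
hsv=cv2.cvtColor(d['frame'],cv2.COLOR_RGB2HSV); hand&=(hsv[...,1]<90)
q=p[hand]; print(hand.sum(),q.min(0),q.max(0))
for a,b in((q[:,0].argmin(),0),(q[:,0].argmax(),0)): print(q[a].round(3),np.argwhere(hand)[a])
for lo in((60,80),(81,100)):
    m=(hsv[...,0]>=lo[0])&(hsv[...,0]<=lo[1])&(hsv[...,1]>120)&(p[...,2]>.02)&(p[...,2]<.14)
    for s in(p[...,0]<.57,p[...,0]>.57):
        k=m&s
        n,l,st,ce=cv2.connectedComponentsWithStats(k.astype(np.uint8))
        for i in range(1,n):
            if st[i,4]>300:
                w=p[l==i]; e=w[:,0].argmax() if w[:,0].mean()<.57 else w[:,0].argmin(); print(lo,ce[i].round(),'nearest edge',w[e].round(4))
E
```

```text
time_s: 5.3
eef_pos: [0.5715, -0.2038, 0.0279]
eef_rot: [0.674, 0.675, 0.212, -0.212]
force: [-0.5, -0.5, 0.3]
grip_width: 0.0121
gripper_force: 0.0
57573 [ 0.49127941 -0.26235772  0.06000143] [ 0.65958875 -0.2150013   0.11355564]
[ 0.491 -0.239  0.062] [393  77]
[ 0.66  -0.246  0.087] [415 623]
(60, 80) [ 76. 142.] nearest edge [ 0.5077 -0.1527  0.1243]
(60, 80) [ 38. 407.] nearest edge [ 0.5168 -0.2306  0.0854]
(60, 80) [555.  98.] nearest edge [ 0.6427 -0.1278  0.1146]
(81, 100) [574. 316.] nearest edge [ 0.6161 -0.22    0.071 ]
```

View pics/w2.png

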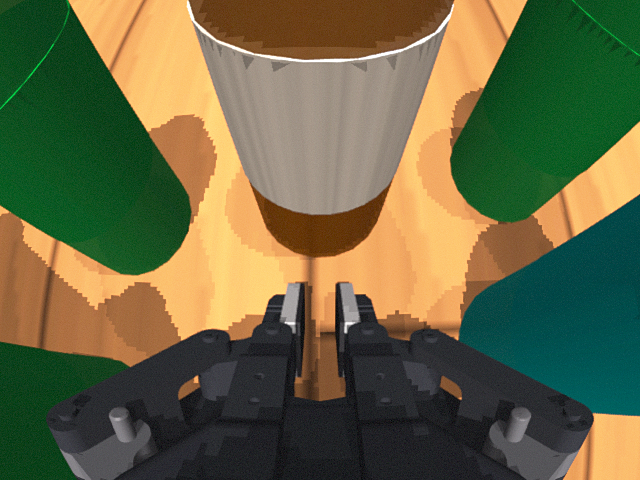

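The linkages are now about ±58 mm, which leaves roughly 6 mm on each side. The bottle is still centred at column 320. I'll lower slightly and start the push gently.

```bash
python3 -m inch '[{"travel":[-2.2,0,3.2],"twist":[0,0,0],"jaw":-0.7},{"travel":[3.3,0,2.3],"twist":[0,0,0],"jaw":-0.7},{"travel":[3.3,0,2.3],"twist":[0,0,0],"jaw":-0.7},{"travel":[2.5,0,1.7],"twist":[0,0,0],"jaw":-0.7},{"travel":[2.5,0,1.7],"twist":[0,0,0],"jaw":-0.7},{"travel":[2.5,0,1.7],"twist":[0,0,0],"jaw":-0.7},{"travel":[2.5,0,1.7],"twist":[0,0,0],"jaw":-0.7},{"travel":[2.5,0,1.7],"twist":[0,0,0],"jaw":-0.7},{"travel":[2.5,0,1.7],"twist":[0,0,0],"jaw":-0.7},{"travel":[2.5,0,1.7],"twist":[0,0,0],"jaw":-0.7}]'
python3 -m inch '[{"travel":[2.5,0,1.7],"twist":[0,0,0],"jaw":-0.7},{"travel":[2.5,0,1.7],"twist":[0,0,0],"jaw":-0.7},{"travel":[3.3,0,2.3],"twist":[0,0,0],"jaw":-0.7},{"travel":[3.3,0,2.3],"twist":[0,0,0],"jaw":-0.7},{"travel":[3.3,0,2.3],"twist":[0,0,0],"jaw":-0.7},{"travel":[3.3,0,2.3],"twist":[0,0,0],"jaw":-0.7},{"travel":[3.3,0,2.3],"twist":[0,0,0],"jaw":-0.7},{"travel":[3.3,0,2.3],"twist":[0,0,0],"jaw":-0.7},{"travel":[2.5,0,1.7],"twist":[0,0,0],"jaw":-0.7},{"travel":[1.2,0,0.8],"twist":[0,0,0],"jaw":-0.7}]'
cat > trk.py <<'E'
import st
from wr import *
import sys
a=np.load('pics/scene.npz'); d=grab('scene',sys.argv[1] if len(sys.argv)>1 else None); p=cloud(d)
m=(p[...,2]>.2)&(p[...,2]<.255)&(abs(p[...,0]-.57)<.16)&(abs(p[...,1]+.02)<.28)
n,l,s_,ce=cv2.connectedComponentsWithStats(m.astype(np.uint8))
for i in range(1,n):
    if s_[i,4]>15: print('cap',ce[i].round(),np.median(p[l==i],0).round(4))
w=grab('wrist'); q=wcloud(w); hs=cv2.cvtColor(w['frame'],cv2.COLOR_RGB2HSV)
from scipy.optimize import least_squares
b=(q[...,2]>.05)&(q[...,2]<.14)&(abs(q[...,0]-.572)<.04)&(hs[...,1]<60)&(np.mgrid[:480,:640][0]<270)
b=q[b][:,:2]
print('bottle(wrist)',least_squares(lambda c:np.hypot(*(b-c).T)-.031,b.mean(0)+[0,.02],loss='soft_l1',f_scale=.002).x.round(4),len(b))
E
python3 trk.py
```

```text
time_s: 6.35
eef_pos: [0.5715, -0.1746, 0.0244]
eef_rot: [0.674, 0.675, 0.212, -0.212]
force: [-0.1, -3.4, -0.3]
grip_width: 0.013
gripper_force: 1.4
time_s: 7.35
eef_pos: [0.5714, -0.1391, 0.0246]
eef_rot: [0.674, 0.675, 0.212, -0.213]
force: [0.4, -1.5, -1.3]
grip_width: 0.0127
gripper_force: 1.1
7.35 [ 0.5714 -0.1391  0.0246] [ 0.41 -1.48 -1.3 ] 0.012742125840330363
[[-0.001  1.    -0.001]
 [ 0.819  0.002  0.573]
 [ 0.573 -0.    -0.819]]
[ 0.78  0.77 -0.43  1.5  -0.27  1.2   0.56]
cap [284.  87.] [ 0.4694 -0.2483  0.2369]
cap [240. 113.] [ 0.584  -0.2414  0.2287]
cap [309. 118.] [ 0.4781 -0.1434  0.2385]
cap [211. 140.] [ 0.6701 -0.2068  0.2393]
cap [285. 156.] [ 0.5746 -0.0867  0.2403]
cap [232. 171.] [ 0.677  -0.1129  0.2405]
bottle(wrist) [ 0.5722 -0.0949] 26899
```

The bottle slides upright and stays centred, with force of about 1.5–3 N and the neighbours unmoved. I'll carry on at 60 mm/s.

```bash
for i in 1; do python3 -m inch '[{"travel":[4.1,0,2.85],"twist":[0,0,0],"jaw":-0.7},{"travel":[4.9,0,3.45],"twist":[0,0,0],"jaw":-0.7},{"travel":[4.9,0,3.45],"twist":[0,0,0],"jaw":-0.7},{"travel":[4.9,0,3.45],"twist":[0,0,0],"jaw":-0.7},{"travel":[4.9,0,3.45],"twist":[0,0,0],"jaw":-0.7},{"travel":[4.9,0,3.45],"twist":[0,0,0],"jaw":-0.7},{"travel":[4.9,0,3.45],"twist":[0,0,0],"jaw":-0.7},{"travel":[4.9,0,3.45],"twist":[0,0,0],"jaw":-0.7},{"travel":[4.9,0,3.45],"twist":[0,0,0],"jaw":-0.7},{"travel":[4.1,0,2.85],"twist":[0,0,0],"jaw":-0.7}]'; done
python3 -m inch '[{"travel":[4.1,0,2.85],"twist":[0,0,0],"jaw":-0.7},{"travel":[4.9,0,3.45],"twist":[0,0,0],"jaw":-0.7},{"travel":[4.9,0,3.45],"twist":[0,0,0],"jaw":-0.7},{"travel":[4.9,0,3.45],"twist":[0,0,0],"jaw":-0.7},{"travel":[4.9,0,3.45],"twist":[0,0,0],"jaw":-0.7},{"travel":[4.9,0,3.45],"twist":[0,0,0],"jaw":-0.7},{"travel":[4.9,0,3.45],"twist":[0,0,0],"jaw":-0.7},{"travel":[4.1,0,2.85],"twist":[0,0,0],"jaw":-0.7},{"travel":[2.5,0,1.7],"twist":[0,0,0],"jaw":-0.7},{"travel":[1.2,0,0.8],"twist":[0,0,0],"jaw":-0.7}]'
python3 trk.py scene4.png
```

```text
time_s: 8.45
eef_pos: [0.5714, -0.0811, 0.0245]
eef_rot: [0.674, 0.675, 0.212, -0.212]
force: [-0.2, -2.7, 0.4]
grip_width: 0.0127
gripper_force: 1.5
time_s: 9.45
eef_pos: [0.5712, -0.0308, 0.0244]
eef_rot: [0.674, 0.675, 0.212, -0.213]
force: [-0.2, -3.6, 1.1]
grip_width: 0.0126
gripper_force: 1.8
9.45 [ 0.5712 -0.0308  0.0244] [-0.24 -3.57  1.1 ] 0.012577824995293365
[[-0.001  1.    -0.001]
 [ 0.82   0.002  0.573]
 [ 0.573 -0.    -0.82 ]]
[ 0.69  0.7  -0.49  1.65 -0.32  1.06  0.46]
cap [285.  88.] [ 0.4687 -0.2466  0.2328]
cap [309. 118.] [ 0.478  -0.144   0.2375]
cap [268. 145.] [ 0.5842 -0.134   0.2286]
cap [211. 139.] [ 0.6702 -0.2077  0.2386]
cap [232. 171.] [ 0.6765 -0.1133  0.2402]
cap [316. 192.] [0.5748 0.0204 0.2414]
bottle(wrist) [0.572  0.0132] 27038
```

View pics/scene4.png

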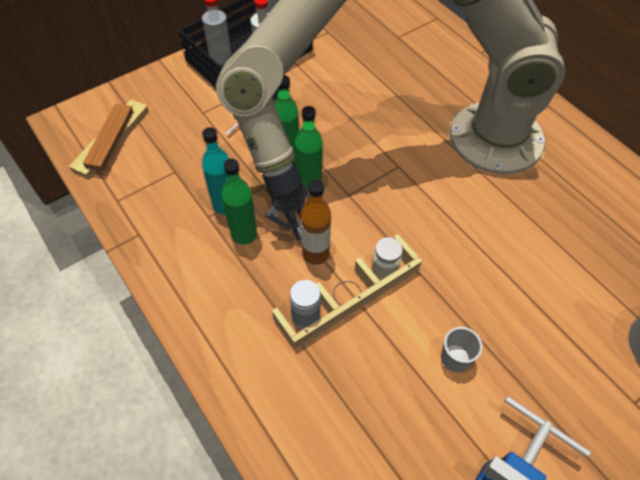

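The bottle stands upright at (316,230), lined up with the ring at (347,292). It has about 120 mm to go, so I'll do 100 mm and then finish slowly.

```bash
python3 -m inch '[{"travel":[4.1,0,2.85],"twist":[0,0,0],"jaw":-0.7},{"travel":[4.9,0,3.45],"twist":[0,0,0],"jaw":-0.7},{"travel":[4.9,0,3.45],"twist":[0,0,0],"jaw":-0.7},{"travel":[4.9,0,3.45],"twist":[0,0,0],"jaw":-0.7},{"travel":[4.9,0,3.45],"twist":[0,0,0],"jaw":-0.7},{"travel":[4.9,0,3.45],"twist":[0,0,0],"jaw":-0.7},{"travel":[4.9,0,3.45],"twist":[0,0,0],"jaw":-0.7},{"travel":[4.9,0,3.45],"twist":[0,0,0],"jaw":-0.7},{"travel":[4.9,0,3.45],"twist":[0,0,0],"jaw":-0.7},{"travel":[4.1,0,2.85],"twist":[0,0,0],"jaw":-0.7}]'
python3 -m inch '[{"travel":[4.1,0,2.85],"twist":[0,0,0],"jaw":-0.7},{"travel":[4.1,0,2.85],"twist":[0,0,0],"jaw":-0.7},{"travel":[4.1,0,2.85],"twist":[0,0,0],"jaw":-0.7},{"travel":[4.1,0,2.85],"twist":[0,0,0],"jaw":-0.7},{"travel":[4.1,0,2.85],"twist":[0,0,0],"jaw":-0.7},{"travel":[4.1,0,2.85],"twist":[0,0,0],"jaw":-0.7},{"travel":[3.3,0,2.3],"twist":[0,0,0],"jaw":-0.7},{"travel":[2.5,0,1.7],"twist":[0,0,0],"jaw":-0.7},{"travel":[1.6,0,1.1],"twist":[0,0,0],"jaw":-0.7},{"travel":[0.8,0,0.6],"twist":[0,0,0],"jaw":-0.7}]'
python3 trk.py
```

```text
time_s: 10.55
eef_pos: [0.5712, 0.0273, 0.0243]
eef_rot: [0.674, 0.675, 0.212, -0.213]
force: [0.8, -5.1, 1.3]
grip_width: 0.0126
gripper_force: 1.9
time_s: 11.55
eef_pos: [0.5711, 0.0668, 0.0243]
eef_rot: [0.674, 0.675, 0.212, -0.213]
force: [-0.6, -3.5, 1.7]
grip_width: 0.0126
gripper_force: 1.9
11.55 [0.5711 0.0668 0.0243] [-0.65 -3.54  1.67] 0.012596091349087813
[[-0.001  1.    -0.001]
 [ 0.82   0.001  0.573]
 [ 0.573 -0.    -0.82 ]]
[ 0.58  0.66 -0.53  1.73 -0.36  0.94  0.36]
cap [310. 121.] [ 0.4768 -0.1409  0.224 ]
cap [211. 139.] [ 0.6703 -0.2069  0.2393]
cap [296. 176.] [ 0.5849 -0.0364  0.2282]
cap [232. 171.] [ 0.6767 -0.1136  0.2401]
cap [347. 228.] [0.5747 0.117  0.2433]
bottle(wrist) [0.5719 0.1107] 27095
```

```bash
python3 -m inch '[{"travel":[1.6,0,1.1],"twist":[0,0,0],"jaw":-0.7},{"travel":[2,0,1.4],"twist":[0,0,0],"jaw":-0.7},{"travel":[2,0,1.4],"twist":[0,0,0],"jaw":-0.7},{"travel":[2,0,1.4],"twist":[0,0,0],"jaw":-0.7},{"travel":[2,0,1.4],"twist":[0,0,0],"jaw":-0.7},{"travel":[1.6,0,1.1],"twist":[0,0,0],"jaw":-0.7},{"travel":[1.6,0,1.1],"twist":[0,0,0],"jaw":-0.7},{"travel":[1.2,0,0.8],"twist":[0,0,0],"jaw":-0.7},{"travel":[0.8,0,0.6],"twist":[0,0,0],"jaw":-0.7},{"travel":[0,0,0],"twist":[0,0,0],"jaw":-0.7}]'
python3 -m inch '[{"travel":[0.8,0,0.6],"twist":[0,0,0],"jaw":-0.7},{"travel":[0.8,0,0.6],"twist":[0,0,0],"jaw":-0.7}]'
python3 trk.py | grep -E "cap \[3[4-9]|bottle|^1"
```

```text
time_s: 12.65
eef_pos: [0.5711, 0.0849, 0.0244]
eef_rot: [0.674, 0.675, 0.212, -0.213]
force: [0.8, -1.5, 0.4]
grip_width: 0.0133
gripper_force: 1.1
time_s: 12.85
eef_pos: [0.5713, 0.0864, 0.0244]
eef_rot: [0.674, 0.675, 0.212, -0.212]
force: [-0.1, -3.6, 1.4]
grip_width: 0.0124
gripper_force: 1.9
12.85 [0.5713 0.0864 0.0244] [-0.13 -3.63  1.41] 0.01242444113558001
cap [354. 235.] [0.5752 0.1366 0.2435]
bottle(wrist) [0.572  0.1306] 27012
```

Moving in 1 mm steps now, watching the force after each one.

```bash
python3 -m inch '[{"travel":[0.8,0,0.6],"twist":[0,0,0],"jaw":-0.7},{"travel":[0.8,0,0.6],"twist":[0,0,0],"jaw":-0.7}]' | grep -E "pos|^force"
python3 -m inch '[{"travel":[0.8,0,0.6],"twist":[0,0,0],"jaw":-0.7}]'| grep -E "pos|^force"
python3 trk.py | grep -E "cap \[3[4-9]|bottle|^1"
```

```text
eef_pos: [0.5713, 0.0885, 0.0244]
force: [0.2, -3.6, 2.0]
eef_pos: [0.5713, 0.0896, 0.0244]
force: [0.6, -4.0, 2.1]
13.25 [0.5713 0.0896 0.0244] [ 0.65 -4.04  2.15] 0.012735319508606789
cap [355. 236.] [0.5752 0.1394 0.2435]
bottle(wrist) [0.572  0.1337] 27061
```

```bash
python3 -m inch '[{"travel":[0.8,0,0.6],"twist":[0,0,0],"jaw":-0.7}]'| grep -E "pos|^force"
python3 trk.py | grep -E "cap \[3[4-9]|bottle|^1"
```

```text
eef_pos: [0.5713, 0.0905, 0.0243]
force: [-1.7, -5.1, 2.6]
13.45 [0.5713 0.0905 0.0243] [-1.66 -5.14  2.6 ] 0.012834535471842452
cap [355. 236.] [0.575  0.1404 0.2439]
bottle(wrist) [0.5721 0.1343] 27035
```

```bash
python3 -m inch '[{"travel":[0.8,0,0.6],"twist":[0,0,0],"jaw":-0.7}]'| grep -E "pos|^force"
python3 trk.py | grep -E "cap \[3[4-9]|bottle|^1"
```

```text
eef_pos: [0.5714, 0.0908, 0.0242]
force: [-2.2, -10.4, 6.4]
13.65 [0.5714 0.0908 0.0242] [ -2.23 -10.39   6.41] 0.01273002405277567
cap [355. 237.] [0.5753 0.1402 0.2436]
bottle(wrist) [0.5721 0.1343] 26998
```

The force rose to 10 N with no further motion, so the bottle touches the back board. I'll back straight off and then rise.

```bash
python3 -m inch '[{"travel":[-1.6,0,-1.1],"twist":[0,0,0],"jaw":-0.7},{"travel":[-2.5,0,-1.7],"twist":[0,0,0],"jaw":-0.7},{"travel":[-6.5,0,-4.6],"twist":[0,0,0],"jaw":-0.7},{"travel":[-8.2,0,-5.7],"twist":[0,0,0],"jaw":-0.7},{"travel":[-8.2,0,-5.7],"twist":[0,0,0],"jaw":-0.7},{"travel":[-8.2,0,-5.7],"twist":[0,0,0],"jaw":-0.7},{"travel":[-8.2,0,-5.7],"twist":[0,0,0],"jaw":-0.7},{"travel":[-8.2,0,-5.7],"twist":[0,0,0],"jaw":-0.7},{"travel":[-4.1,0,-2.9],"twist":[0,0,0],"jaw":-0.7},{"travel":[0,0,0],"twist":[0,0,0],"jaw":-0.7}]'
python3 -m inch '[{"travel":[14,0,-20],"twist":[0,0,0],"jaw":-0.7},{"travel":[14,0,-20],"twist":[0,0,0],"jaw":-0.7},{"travel":[14,0,-20],"twist":[0,0,0],"jaw":-0.7},{"travel":[14,0,-20],"twist":[0,0,0],"jaw":-0.7},{"travel":[14,0,-20],"twist":[0,0,0],"jaw":-0.7},{"travel":[14,0,-20],"twist":[0,0,0],"jaw":-0.7},{"travel":[14,0,-20],"twist":[0,0,0],"jaw":-0.7},{"travel":[14,0,-20],"twist":[0,0,0],"jaw":-0.7},{"travel":[0,0,0],"twist":[0,0,0],"jaw":-0.7},{"travel":[0,0,0],"twist":[0,0,0],"jaw":-0.7}]'
python3 trk.py scene5.png
```

```text
time_s: 14.75
eef_pos: [0.5715, 0.0224, 0.024]
eef_rot: [0.675, 0.674, 0.212, -0.212]
force: [-0.3, 0.4, -0.0]
grip_width: 0.013
gripper_force: 0.0
time_s: 15.75
eef_pos: [0.5713, 0.0244, 0.2197]
eef_rot: [0.674, 0.675, 0.212, -0.212]
force: [-0.1, -0.2, -0.1]
grip_width: 0.0127
gripper_force: 0.0
15.75 [0.5713 0.0244 0.2197] [-0.12 -0.22 -0.06] 0.012733248127920555
[[-0.002  1.    -0.   ]
 [ 0.82   0.002  0.573]
 [ 0.573  0.001 -0.82 ]]
[ 0.66  0.44 -0.55  1.55 -0.39  1.32  0.26]
cap [312. 112.] [ 0.4683 -0.1454  0.2463]
cap [211. 140.] [ 0.6701 -0.207   0.2371]
cap [232. 171.] [ 0.6769 -0.1132  0.2398]
cap [325. 168.] [ 0.5352 -0.0075  0.2525]
cap [323. 188.] [0.5612 0.0192 0.2366]
cap [311. 195.] [0.5863 0.0211 0.2361]
cap [355. 237.] [0.5749 0.1407 0.2439]
bottle(wrist) [0.572  0.1342] 2117
```

View pics/scene5.png

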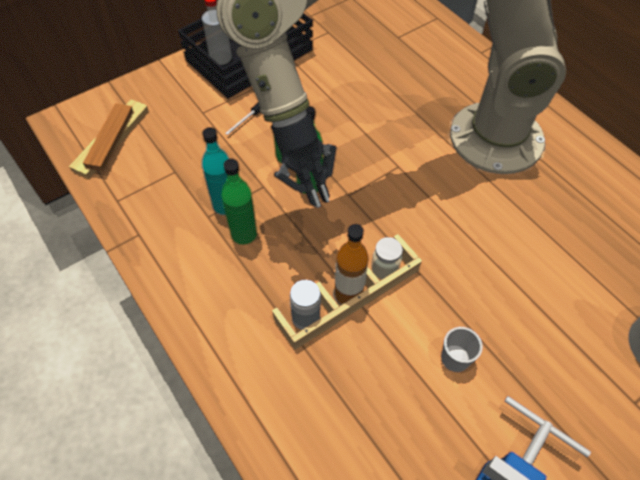

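The bottle stands upright in the middle bay at (350,270) against the back board. The jar, tin, cup and bottles are unmoved, and the gripper is clear at (318,195).

```bash
python3 -c "
from cell import workorder
print(workorder.job_done())"
```

```text
the job is handed in; nothing more can be done
None
```

The amber bottle stands upright in the stall's empty middle bay, touching the back board. The push peaked at about 10 N on the board, nothing else moved in the last picture, and the job was handed in at about 16 s on the robot's clock.

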